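Lock the tablet stand and hold the stylus on the calibration target

TASK

Calibrate the drawing tablet on the study desk. First turn the stand's lock collar until its lug stands over the arrow mark; then take the stylus out of its wooden rest and hold its spring nib gently on the centre of the ringed cross, the stylus square to the sloping screen and the nib pushed in about half of its travel. Finish while still holding it there, steady and pressing; leave the collar locked, do not ram the screen, and leave the jar, the tumbler and the note block where they are.

Things in the scene. Friction and masses are not known exactly. Their poses are not given: they have to be found in the camera images.
- lock_collar (a joint): Angle of the grey lock collar on its upright post, at the stand's right (-y). Grows clockwise seen from above: at 0 the lug points along the stand's -y (round dot on the base), at 1.25 over the dark arrow mark = locked. Range -0.4 to 1.9, light friction (0.06 N m), no click or stop at the mark; stays where left. Starts between -0.1 and 0.35.
- lug (a point): Grip point in the collar's lug, an upright radial fin 10 mm thick, 30 mm long (23 to 53 mm from the axis), 38 mm high (20 to 58 mm above the desk). This point: 42 mm from the axis, 46 mm above the desk. Frame turns with the collar: -y outwards along the fin, x across it. The collar ring (54 mm diameter) and post reach only 38 mm above the desk.
- lock_axis (a point): Point on the collar's vertical turning axis, 46 mm above the desk, fixed to the stand; its axes are the stand's (z up, x away from the robot at yaw 0, y to the left towards the tablet).
- lock_mark (a point): Tip of the dark raised arrow mark on the stand's 12 mm thick base plate, 56 mm from the collar's axis, in the locked direction.
- target (a point): Centre of the ringed cross (ring 20 mm across) on the tablet's glass; four small plain dots near the screen's corners are not the target. z is the outward normal of the glass, y runs along the tablet's long side. The target is 15 mm up-slope (+x) and 30 mm to +y of the tablet's centre, about 56 mm above the desk.
- stylus_center (a point): Half-way point of the loose round aluminium stylus: 14 mm diameter, 104 mm long with the nib out, 45 g, black 21 mm flange 27 to 30 mm from the tip. z runs from tip to blunt end. It starts upright, nib down, in the rest's hole, hanging by its flange on the rest's top (this point 67 mm, blunt end 119 mm above the desk). Lift it 30 mm to clear the hole. Grip it here or up to 10 mm above.
- stylus_tip (a point): Very end of the rubber nib (round, 6 mm diameter) at the stylus's lower end; it moves with the nib. The nib slides 10 mm into the barrel against a spring: 0.3 N when it starts to move, 0.3 N more for each mm, 3.3 N fully in; beyond that the stylus is rigid.
- nib (a joint): How far the nib is pushed into the stylus: 0 out, 0.010 m fully in.
- rest: Wooden block 58 x 58 x 42 mm, fixed to the desk, with a 15.5 mm hole 34 mm deep in the middle of its top. Origin at the centre of its underside.
- tablet: Drawing tablet 124 x 186 x 9 mm, fixed on the stand, which is fixed to the desk. Origin at the centre of its back, z the screen's normal, glass 9 mm above. The screen slopes 15 degrees, its edge on the robot's side lower (normal leaning to the stand's -x).
- stylus: The stylus as a whole; origin at the tip with the nib out, z towards the blunt end.
- jar: Bystander: small white jar with a yellow lid, 60 mm diameter, 70 mm high, origin under its centre. It stands near the rest and the two may change places.
- tumbler: Bystander: dark green tumbler, 72 mm diameter, 168 mm high, origin under its centre.
- notes: Bystander: block of note paper 76 x 76 x 30 mm, origin under its centre.
There are look-alikes about, which are no part of the job. What is shaped like the stylus but green is not meant. Of the things that look like the rest, the larger one is meant.

How it is judged:
On the way, in this order (a step that is already met when the one before it is completed fails the run):
1. the lock collar is turned to its mark (value of joint lock_collar between 1.13 and 1.37 rad and velocity of joint lock_collar between -0.05 and 0.05 rad/s), for 0.3 s.
2. the stylus is lifted clear of its rest (z of stylus_tip in the frame of rest above 0.044 m and contact force between stylus and the fingers above 1 N and contact force between stylus and rest below 0.05 N), for 0.1 s.
3. the nib presses lightly on the target, stylus square to the screen (distance between stylus_tip and target below 0.008 m and angle between the z axis of stylus_center and the z axis of target, either way round below 0.14 rad and z of stylus_center in the frame of target above 0.03 m and contact force between stylus and tablet between 0.5 and 3.3 N and contact force between stylus and the fingers above 1 N and contact force between stylus and rest below 0.05 N), for 0.5 s.
At the end, for the whole second after the job is handed in: Collar within 0.12 rad of its mark; nib within 8 mm of the target centre; stylus within 0.14 rad of square to the screen, held in the fingers, still, clear of its rest, pressing the tablet with 0.5 to 3.3 N, all through the last second (all of step 3 and value of joint lock_collar between 1.13 and 1.37 rad and linear speed of stylus below 0.02 m/s); the arm keeps its last pose, push and grip.
It fails at once if the screen is rammed (over 12 N from the stylus, or over 12 N from the robot) (contact force between any of stylus, the arm, the fingers and tablet above 12 N).
It fails at once if the jar, tumbler or note block is moved more than 20 mm or tipped (distance of any of jar, tumbler, notes from where it was at the start of the episode above 0.02 m or angle between any of jar, tumbler, notes's own z axis and vertical above 0.3 rad).
It also fails if it takes over 51 s, if anything falls off the work surface, if the arm or the gripper's body presses on something with over 40 N, if the wrist force passes 120 N, or if a joint passes its speed limit or range.

ROBOT

A 7-joint arm with a two-finger parallel gripper is mounted at the origin on the work surface. World frame = base frame: x ahead of the robot, y to its left, z up, the work surface at z = 0. Lengths are in m, angles in rad, forces in N, time in s.
With the tool pointing down it reaches from about 0.4 to 0.85 m from the base axis. Payload 10.4 kg.
Tool frame: the origin (TCP) lies midway between the tips of the shut fingers; the grasp point (between the pads) lies 19 mm behind it; z points along the fingers, y is the line along which they close (so a half turn about z gives the same grasp; the last joint's range is limited). The gripper opens to 87 mm and grips with 3 to 60 N. Pads are 19 mm wide; open, the fingers measure 117 mm over their backs; the gripper's body (75 mm by 190 mm) begins 51 mm behind the grasp point.
Start: joints at [1.096, 0.332, -0.065, 1.46, 0.022, 1.35, -0.088], TCP at [0.273, -0.562, 0.223] pointing down, gripper open.
Joint ranges: [-2.6, 2.6], [-0.5, 2.12], [-1.47, 1.34], [0.16, 2.42], [-1.27, 4.41], [0.06, 2.06], [-2.6, 2.6]. Speed limits (rad/s): [2.22, 2.22, 2.79, 2.79, 3.14, 3.14, 3.14].

INTERFACE

Orientations are given as a unit quaternion [x, y, z, w].
In Python, from bench import sensors, eyes, order gives the robot as it stands.
- The arm moves only by the tool arm_command, never from a script. Its argument "steps" is a list of rows, each an object with "rot": the turn, a rotation vector about the world's x, y, z in degrees, a list of three; "slide": the shift along the world's x, y, z in m, a list of three; "grip": the opening, from 0 (shut) to 1 (fully open). A call has exactly 8 rows; each row shifts and turns the commanded pose from where the row before left it; what a row does not reach is not made up. A row lasts 1/8 s, in which the tool goes at most 62.5 mm and 10.7 degrees, less where a joint would pass 70% of its speed; a pose out of reach is approached as far as the arm can. A call with a gripper value outside its range is refused whole. The fingers move at their own pace and stop on an object; "newtons" is the grip in N (left out, the last holds). Time passes only in rows, so rows that do not move let the fingers close, or fill a call up. It gives the time, the measured TCP pose, the force, the opening and the grip force at its end, in the units of the state.
- sensors.read_state(): the state, without advancing time (a new reading comes with each control period).
- eyes.camera(name): name is "scene" or "top"; returns a dict with "pixels" (384x512x3 uint8, red, green, blue), "intrinsics" (3x3 intrinsics, pixels), "k1" (the pictures are not rectified: a ray, as slopes to the right and down, at radius r is drawn at 1 + k1 r^2 times it, then the intrinsics apply), "pose" (4x4, takes a point from camera to world coordinates). Camera axes: x right, y down, z forward; pixel columns grow to the right and rows downward; lengths in m; the calibration is good to about 2 mm. A picture is of the moment at which its call begins. There is no depth.
- order.close_job(): hands the job in; it is judged then, once.
Trained networks look in a picture, given as the dict that the camera call returned (one of the last four; its "shot" number tells which), for a name from the list of things; names that differ only in an ending like _2 or _b are one class to them, and where a whole thing is asked for, a point or a joint stands for the part that bears it (a point fixed in the world has none). Each returns a list of dicts, best first, with "conf" (0 to 1); they miss things now and then, are a little off and sometimes report something else, mostly with a low value. They report only what shows in the picture. A call takes as long as a camera call. They do not tell look-alikes from the thing itself.
- eyes.look_for(name, picture): "bbox" ([left, top, right, bottom] in pixels, round what is visible of it).
The state is a dict: "time": time; "joint_positions": joint angles; "joint_vel": joint speeds; "joint_torque": joint torques, N m; "ee_pos": TCP position; "eef_rot": TCP orientation; "ft_force": force on the tool from outside, world axes, zero at the start; "torque": the same for the moment, N m; "width": finger opening in m; "grip_force": force on a finger pad.
Only numpy, scipy, OpenCV 4.12 (cv2) and the standard library are available. Lean on these libraries where they do the work, as an engineer would, in place of code of your own. Each camera call takes 0.05 s, during which the arm holds its last target. There are 200 camera calls.

## Working session

There is one attempt and no reset: what is moved stays moved. The work goes in short steps, Python scripts to look and compute and a tool call to move; the robot and the scene stay as the last step left them, time stands still between calls to the robot, and variables do not carry over. Pictures are saved under pics/ and viewed, at most 10 in all, crops included, and the job is handed in when it is done.

Besides the shell and the picture viewer there is one more tool, called after ">>>" by a JSON object that holds its "name" and its "arguments", one argument or row to a line. arm_command: Moves the arm, as the interface text tells. Its arguments: {"type":"object","properties":{"steps":{"type":"array","items":{"type":"object","properties":{"rot":{"type":"array","items":{"type":"number"}},"slide":{"type":"array","items":{"type":"number"}},"grip":{"type":"number"}}}},"newtons":{"type":"number"}},"required":["steps"]}

```bash
mkdir -p pics
cat > h.py <<'E'
import numpy as np, cv2, pickle
from bench import sensors, eyes, order
def snap(n,tag):
    c=eyes.camera(n); cv2.imwrite(f'pics/{tag}.png',c['pixels'][:,:,::-1]); pickle.dump(c,open(f'pics/{tag}.pkl','wb')); return c
def ld(tag): return pickle.load(open(f'pics/{tag}.pkl','rb'))
def ray(c,uv):
    K=np.array(c['intrinsics']);D=np.array([c['k1'],0,0,0,0.])
    p=cv2.undistortPoints(np.array([[uv]],float),K,D)[0,0]
    T=np.array(c['pose']);d=T[:3,:3]@[p[0],p[1],1];return T[:3,3],d/np.linalg.norm(d)
def proj(c,P):
    T=np.linalg.inv(np.array(c['pose']));P=np.atleast_2d(P).astype(float)
    return cv2.projectPoints(P@T[:3,:3].T+T[:3,3],np.zeros(3),np.zeros(3),np.array(c['intrinsics']),np.array([c['k1'],0,0,0,0.]))[0][:,0]
def atz(c,uv,z):
    o,d=ray(c,uv);return o+d*(z-o[2])/d[2]
def tri(l):
    A=0;b=0
    for c,uv in l:
        o,d=ray(c,uv);M=np.eye(3)-np.outer(d,d);A=A+M;b=b+M@o
    x=np.linalg.solve(A,b);return x,[np.linalg.norm(np.cross(x-ray(c,u)[0],ray(c,u)[1])) for c,u in l]
E
python3 - <<'E'
from h import *
np.set_printoptions(precision=3,suppress=True)
s=sensors.read_state();print(s['time'],s['ee_pos'],s['eef_rot'],s['width'])
a=snap('scene','s0');b=snap('top','t0')
for n,c in(('scene',a),('top',b)):
    print(n,np.array(c['pose']),c['intrinsics'],c['k1'])
    for o in['stylus','rest','tablet','jar','tumbler','notes','lug']:
        print(o,[(np.round(d['bbox']).tolist(),round(d['conf'],2)) for d in eyes.look_for(o,c)][:4])
im=np.hstack([a['pixels'],b['pixels']]);
cv2.imwrite('pics/both.png',cv2.resize(np.vstack([a['pixels'],b['pixels']]),(800,1200))[:,:,::-1])
E
```

```text
0.0 [ 0.273 -0.562  0.222] [ 0.975  0.224 -0.    -0.001] 0.08695893280596063
scene [[-0.105  0.697 -0.71   1.302]
 [ 0.994  0.081 -0.067  0.033]
 [ 0.011 -0.713 -0.701  0.887]
 [ 0.     0.     0.     1.   ]] [[471.676   0.    258.672]
 [  0.    471.676 198.717]
 [  0.      0.      1.   ]] -0.05473947260193115
stylus [([375.0, 179.0, 384.0, 205.0], 0.67), ([398.0, 198.0, 416.0, 230.0], 0.45)]
rest [([357.0, 180.0, 376.0, 194.0], 0.49), ([232.0, 200.0, 309.0, 237.0], 0.46)]
tablet [([228.0, 202.0, 309.0, 235.0], 0.98), ([77.0, 178.0, 121.0, 243.0], 0.49)]
jar [([363.0, 248.0, 395.0, 286.0], 0.59)]
tumbler [([79.0, 177.0, 124.0, 241.0], 0.87)]
notes [([107.0, 165.0, 145.0, 196.0], 0.91)]
lug [([188.0, 202.0, 216.0, 227.0], 0.64)]
top [[ 0.004 -0.989  0.147  0.326]
 [-1.    -0.001  0.018 -0.075]
 [-0.018 -0.147 -0.989  1.225]
 [ 0.     0.     0.     1.   ]] [[490.544   0.    259.124]
 [  0.    490.544 198.631]
 [  0.      0.      1.   ]] -0.07068730912434358
stylus [([124.0, 136.0, 157.0, 163.0], 0.65), ([99.0, 208.0, 114.0, 216.0], 0.57), ([124.0, 214.0, 153.0, 240.0], 0.5), ([122.0, 221.0, 137.0, 232.0], 0.49)]
rest [([138.0, 262.0, 157.0, 274.0], 0.73), ([121.0, 213.0, 154.0, 242.0], 0.68)]
tablet [([201.0, 163.0, 346.0, 235.0], 0.69), ([202.0, 167.0, 284.0, 221.0], 0.56), ([121.0, 214.0, 154.0, 240.0], 0.28)]
jar [([127.0, 140.0, 157.0, 164.0], 0.9)]
tumbler [([388.0, 148.0, 435.0, 184.0], 0.61)]
notes [([392.0, 225.0, 434.0, 271.0], 0.67), ([201.0, 159.0, 347.0, 234.0], 0.46)]
lug [([303.0, 186.0, 334.0, 209.0], 0.51)]
```

View pics/s0.png

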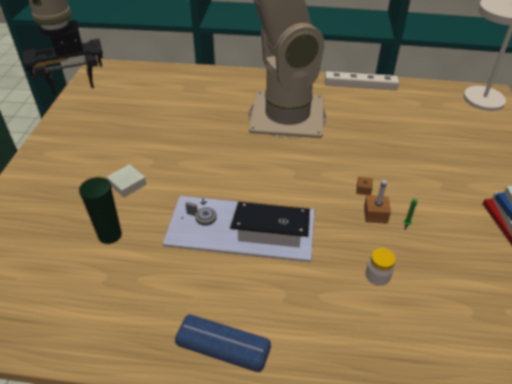

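View pics/t0.png

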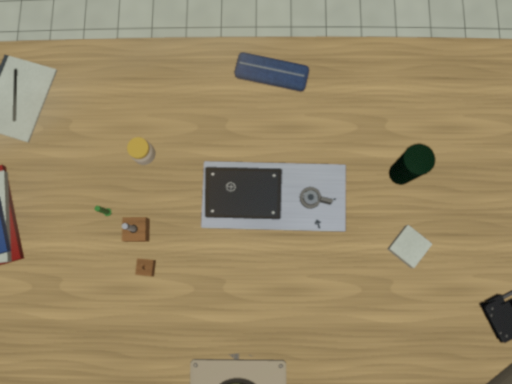

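The scene view shows the tablet at (270,218), the collar at (205,213), the jar at (380,265), the tumbler at (102,210) and the notes at (127,180). There are two rest-like blocks: the larger at scene (377,208) / top (135,229), holding a grey stylus, and a smaller one at scene (365,185) / top (146,267). The larger one is meant. The green stylus at (411,213) / (103,210) is a decoy. I'll confirm this in an enlarged crop.

Run:
```python
from h import *
a,b=ld('s0')['pixels'],ld('t0')['pixels']
def cr(im,x,y,w,W,H=300):
    h=int(w*H/W);return cv2.resize(im[y:y+h,x:x+w],(W,H),interpolation=cv2.INTER_CUBIC)
im=np.vstack([np.hstack([cr(b,90,195,80,400),cr(a,340,165,80,400)]),np.hstack([cr(b,196,150,160,400),cr(a,160,180,160,400)])])
cv2.imwrite('pics/crop.png',im[:,:,::-1])
```

```text
(no output)
```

View pics/crop.png

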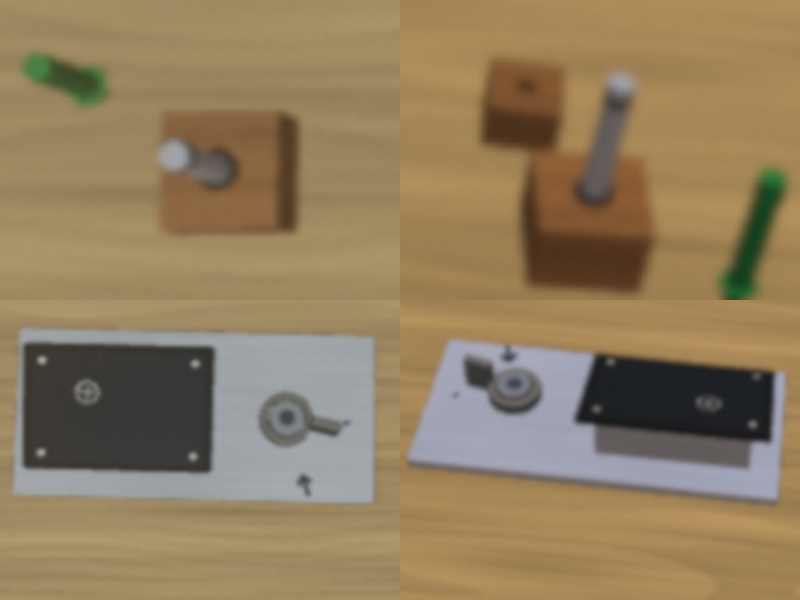

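```bash
cat > m.py <<'E'
from h import *
np.set_printoptions(precision=4,suppress=True)
a,b=ld('s0'),ld('t0')
k=lambda c,x,y,s,ox,oy:(c,((x+.5)/s-.5+ox,(y+.5)/s-.5+oy))
T1=lambda x,y:k(b,x,y,5,90,195);T2=lambda x,y:k(a,x-400,y,5,340,165)
T3=lambda x,y:k(b,x,y-300,2.5,196,150);T4=lambda x,y:k(a,x-400,y-300,2.5,160,180)
if __name__=='__main__':
    for n,l in dict(end=[T1(175,155),T2(622,82)],flange=[T1(217,167),T2(594,190)],cross=[T3(87,391),T4(708,403)],axis=[T3(287,417),T4(515,382)],arrow=[T3(303,476),T4(510,358)],lug=[T3(326,424),T4(478,358)],dTL=[T3(42,360),T4(753,424)],dTR=[T3(195,363),T4(596,408)],dBL=[T3(40,452),T4(757,376)],dBR=[T3(193,456),T4(611,361)],dot=[T3(347,422),T4(456,394)]).items():
        x,r=tri(l);print(n,x,np.array(r))
    for n,p,z in(('end',T1(175,155),.119),('flange',T1(217,167),.045),('axis',T3(287,417),.038),('dot',T3(347,422),.012),('arrow',T3(303,476),.014),('lugend',T3(342,428),.058),('lugend2',T3(340,430),.058),('cross',T3(87,391),.056)):
        print(n,atz(*p,z))
    P=[atz(*T3(*q),.012) for q in((22,329),(374,337),(374,502),(13,495))]
    print(np.array(P)); 
    for i,j in((0,1),(3,2)): d=P[j]-P[i];print('yaw',np.degrees(np.arctan2(d[0],-d[1])))
    j=tri([(a,(382,258)),(b,(139,148))]);print('jar',j)
E
python3 m.py
```

```text
end [0.4278 0.2552 0.1183] [0.0017 0.0017]
flange [0.4287 0.2556 0.0449] [0.0014 0.0014]
cross [0.5301 0.0181 0.0564] [0.0016 0.0016]
axis [ 0.5073 -0.1759  0.0388] [0.0022 0.0022]
arrow [ 0.4518 -0.1931  0.0155] [0.0022 0.0022]
lug [ 0.4976 -0.2125  0.0588] [0.0012 0.0012]
dTL [0.5592 0.0617 0.064 ] [0.0018 0.0018]
dTR [ 0.5561 -0.0865  0.0645] [0.0014 0.0014]
dBL [0.4726 0.0644 0.0401] [0.0013 0.0013]
dBR [ 0.4687 -0.0842  0.0404] [0.002 0.002]
dot [ 0.5063 -0.2384  0.0127] [0.0019 0.0019]
end [0.4277 0.2532 0.119 ]
flange [0.4287 0.2541 0.045 ]
axis [ 0.5078 -0.1782  0.038 ]
dot [ 0.5067 -0.2403  0.012 ]
arrow [ 0.4523 -0.1955  0.014 ]
lugend [ 0.4941 -0.2291  0.058 ]
lugend2 [ 0.4921 -0.2272  0.058 ]
cross [0.5303 0.0166 0.056 ]
[[ 0.6018  0.0869  0.012 ]
 [ 0.5936 -0.2693  0.012 ]
 [ 0.4267 -0.2657  0.012 ]
 [ 0.433   0.0925  0.012 ]]
yaw -1.3282595486503812
yaw -1.0006508806663392
jar (array([0.6241, 0.2448, 0.0633]), [np.float64(0.002223030858294196), np.float64(0.0022230308582942737)])
```

The stylus is at (0.428, 0.2545), the target at (0.530, 0.018, 0.056) and the collar axis at (0.507, -0.1765). The lug's world angle is about 15° and it must reach 72.8°, which agrees with the arrow. First I move above the lug.

>>> {"name": "arm_command", "arguments": {
  "steps": [
    {"slide": [0.032,0.049,0],"rot": [0,0,7],"grip": 0.6},
    {"slide": [0.032,0.049,0],"rot": [0,0,7],"grip": 0.6},
    {"slide": [0.032,0.049,0],"rot": [0,0,7],"grip": 0.6},
    {"slide": [0.032,0.049,0],"rot": [0,0,7],"grip": 0.6},
    {"slide": [0.032,0.049,0],"rot": [0,0,7],"grip": 0.6},
    {"slide": [0.032,0.049,0],"rot": [0,0,7],"grip": 0.6},
    {"slide": [0.031,0.051,0],"rot": [0,0,6.8],"grip": 0.6},
    {"slide": [0,0,0],"rot": [0,0,0],"grip": 0.6}
  ],
  "newtons": 20
}}

```text
time: 1.8
ee_pos: [0.4983, -0.212, 0.2229]
eef_rot: [0.792, 0.61, 0.001, -0.0]
ft_force: [0.6, -0.1, -0.4]
width: 0.0522
grip_force: 0.0
```

>>> {"name": "arm_command", "arguments": {
  "steps": [
    {"slide": [-0.002,-0.005,-0.04],"grip": 0.6},
    {"slide": [0,0,-0.05],"grip": 0.6},
    {"slide": [0,0,-0.04],"grip": 0.6},
    {"slide": [0,0,-0.03],"grip": 0.6},
    {"slide": [0,0,-0.02],"grip": 0.6},
    {"slide": [0,0,-0.014],"grip": 0.6},
    {"slide": [0,0,0],"grip": 0.6},
    {"slide": [0,0,0],"grip": 0.6}
  ]
}}

```text
schema error: expected keys rot, slide, grip
```

Run:
```python
from h import *
a=snap('scene','s1');b=snap('top','t1')
print(sensors.read_state()['ee_pos'],sensors.read_state()['ft_force'])
cr=lambda im,x,y:cv2.resize(im[y:y+75,x:x+100],(400,300),interpolation=cv2.INTER_CUBIC)
cv2.imwrite('pics/c1.png',np.hstack([cr(b['pixels'],270,150),cr(a['pixels'],160,170)])[:,:,::-1])
```

```text
[ 0.49592968 -0.21715963  0.22257191] [-0.27197978 -0.76869549  0.00899499]
```

View pics/c1.png

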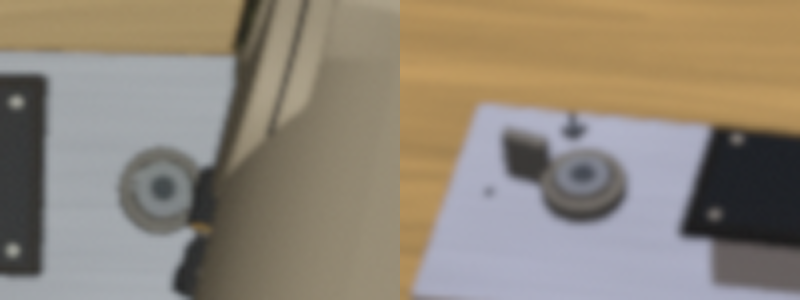

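The move was refused because every row needs "rot". The crop shows the lug still untouched at scene (189,207), with the fingers above it. The arm has settled at exactly (0.496, -0.217), so I descend straight down.

>>> {"name": "arm_command", "arguments": {
  "steps": [
    {"slide": [0,0,-0.04],"rot": [0,0,0],"grip": 0.6},
    {"slide": [0,0,-0.05],"rot": [0,0,0],"grip": 0.6},
    {"slide": [0,0,-0.04],"rot": [0,0,0],"grip": 0.6},
    {"slide": [0,0,-0.03],"rot": [0,0,0],"grip": 0.6},
    {"slide": [0,0,-0.02],"rot": [0,0,0],"grip": 0.6},
    {"slide": [0,0,-0.013],"rot": [0,0,0],"grip": 0.6},
    {"slide": [0,0,0],"rot": [0,0,0],"grip": 0.3},
    {"slide": [0,0,0],"rot": [0,0,0],"grip": 0.2}
  ],
  "newtons": 15
}}

```text
time: 2.9
ee_pos: [0.4963, -0.2179, 0.0305]
eef_rot: [0.795, 0.606, 0.0, 0.001]
ft_force: [-0.8, -0.4, -0.1]
width: 0.0392
grip_force: 0.0
```

>>> {"name": "arm_command", "arguments": {
  "steps": [
    {"slide": [0,0,0],"rot": [0,0,0],"grip": 0},
    {"slide": [0,0,0],"rot": [0,0,0],"grip": 0},
    {"slide": [0,0,0],"rot": [0,0,0],"grip": 0},
    {"slide": [0,0,0],"rot": [0,0,0],"grip": 0},
    {"slide": [0,0,0],"rot": [0,0,0],"grip": 0},
    {"slide": [0,0,0],"rot": [0,0,0],"grip": 0},
    {"slide": [0,0,0],"rot": [0,0,0],"grip": 0},
    {"slide": [0,0,0],"rot": [0,0,0],"grip": 0}
  ]
}}

```text
time: 3.9
ee_pos: [0.4963, -0.2175, 0.0299]
eef_rot: [0.795, 0.607, 0.0, 0.0]
ft_force: [3.3, -2.8, 2.2]
width: 0.0101
grip_force: 15.0
```

>>> {"name": "arm_command", "arguments": {
  "steps": [
    {"slide": [-0.00505,0.0017,0],"rot": [0,0,-7.2],"grip": 0},
    {"slide": [-0.0048,0.0023,0],"rot": [0,0,-7.2],"grip": 0},
    {"slide": [-0.00447,0.0029,0],"rot": [0,0,-7.2],"grip": 0},
    {"slide": [-0.00407,0.00344,0],"rot": [0,0,-7.2],"grip": 0},
    {"slide": [-0.0036,0.0039,0],"rot": [0,0,-7.2],"grip": 0},
    {"slide": [-0.0031,0.00434,0],"rot": [0,0,-7.2],"grip": 0},
    {"slide": [-0.0025,0.0047,0],"rot": [0,0,-7.2],"grip": 0},
    {"slide": [-0.0019,0.005,0],"rot": [0,0,-7.1],"grip": 0}
  ]
}}

```text
time: 4.9
ee_pos: [0.4663, -0.1883, 0.0298]
eef_rot: [0.989, 0.148, -0.0, -0.0]
ft_force: [1.7, 0.7, 4.4]
width: 0.0096
grip_force: 15.0
```

>>> {"name": "arm_command", "arguments": {
  "steps": [
    {"slide": [0,0,0],"rot": [0,0,0],"grip": 0},
    {"slide": [0,0,0],"rot": [0,0,0],"grip": 0},
    {"slide": [0,0,0],"rot": [0,0,0],"grip": 0},
    {"slide": [0,0,0],"rot": [0,0,0],"grip": 0},
    {"slide": [0,0,0],"rot": [0,0,0],"grip": 0},
    {"slide": [0,0,0],"rot": [0,0,0],"grip": 0.3},
    {"slide": [0,0,0],"rot": [0,0,0],"grip": 0.5},
    {"slide": [0,0,0],"rot": [0,0,0],"grip": 0.5}
  ]
}}

```text
time: 5.9
ee_pos: [0.466, -0.189, 0.0293]
eef_rot: [0.989, 0.149, -0.0, -0.0]
ft_force: [-0.1, 0.7, 1.3]
width: 0.032
grip_force: 0.0
```

>>> {"name": "arm_command", "arguments": {
  "steps": [
    {"slide": [0,0,0.025],"rot": [0,0,0],"grip": 0.5},
    {"slide": [0,0,0.05],"rot": [0,0,0],"grip": 0.5},
    {"slide": [0,0,0.055],"rot": [0,0,0],"grip": 0.5},
    {"slide": [0,0,0.04],"rot": [0,0,0],"grip": 0.5},
    {"slide": [0,0.02,0],"rot": [0,0,7],"grip": 0.5},
    {"slide": [-0.002,0.038,0],"rot": [0,0,8],"grip": 0.5},
    {"slide": [-0.004,0.05,0],"rot": [0,0,9],"grip": 0.5},
    {"slide": [-0.004,0.05,0],"rot": [0,0,9],"grip": 0.5}
  ]
}}

```text
time: 6.9
ee_pos: [0.4559, -0.0297, 0.1995]
eef_rot: [0.905, 0.426, -0.0, 0.0]
ft_force: [1.6, -1.3, -0.2]
width: 0.0436
grip_force: 0.0
```

>>> {"name": "arm_command", "arguments": {
  "steps": [
    {"slide": [-0.005,0.05,0],"rot": [0,0,8],"grip": 0.5},
    {"slide": [-0.005,0.05,0],"rot": [0,0,8],"grip": 0.5},
    {"slide": [-0.005,0.05,0],"rot": [0,0,8],"grip": 0.5},
    {"slide": [-0.005,0.05,0],"rot": [0,0,8],"grip": 0.5},
    {"slide": [-0.005,0.045,0],"rot": [0,0,8],"grip": 0.5},
    {"slide": [-0.003,0.0405,0],"rot": [0,0,0],"grip": 0.5},
    {"slide": [0,0,0],"rot": [0,0,0],"grip": 0.5},
    {"slide": [0,0,0],"rot": [0,0,0],"grip": 0.5}
  ]
}}

```text
time: 7.9
ee_pos: [0.4284, 0.2537, 0.1993]
eef_rot: [0.706, 0.708, -0.0, 0.0]
ft_force: [0.6, -0.0, -0.5]
width: 0.0435
grip_force: 0.0
```

Run:
```python
from h import *
a=snap('scene','s2');b=snap('top','t2')
s=sensors.read_state();print(s['time'],s['ee_pos'],s['eef_rot'],s['joint_positions'])
cr=lambda im,x,y:cv2.resize(im[y:y+75,x:x+100],(400,300),interpolation=cv2.INTER_CUBIC)
cv2.imwrite('pics/c2.png',np.vstack([np.hstack([cr(b['pixels'],270,160),cr(a['pixels'],160,170)]),np.hstack([cr(b['pixels'],85,185),cr(a['pixels'],330,150)])])[:,:,::-1])
```

```text
8.0 [0.42877952 0.25312134 0.19942689] [ 7.06628308e-01  7.07584848e-01 -2.46214178e-04  2.37708507e-04] [ 0.07134191  0.12680612 -0.74029606  1.7889871   0.09026259  1.26038138
 -0.6912647 ]
```

View pics/c2.png

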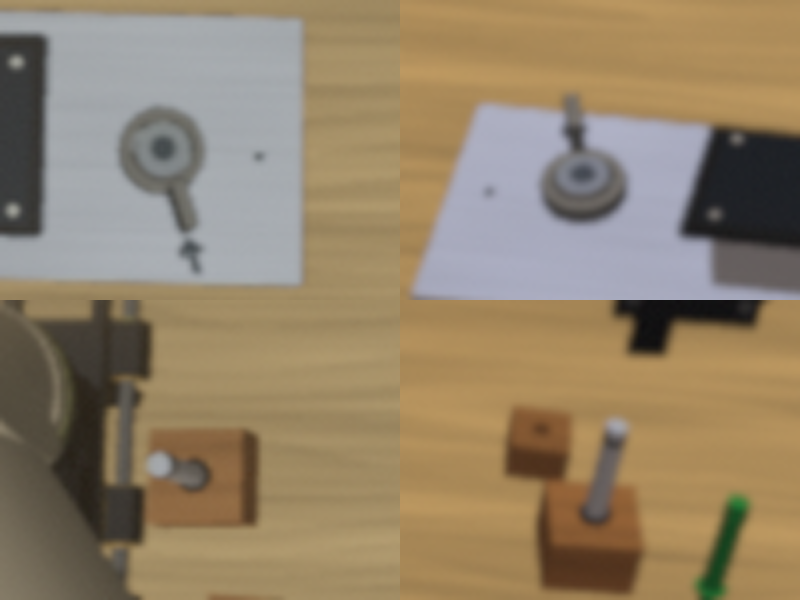

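The lug now stands over the arrow (top tile: lug and arrow aligned at (190,235)). The stylus is still upright in the rest, and the arm is above it. I descend and grip about 8 mm above its centre.

>>> {"name": "arm_command", "arguments": {
  "steps": [
    {"slide": [-0.0005,0.001,-0.03],"rot": [0,0,0],"grip": 0.5},
    {"slide": [0,0,-0.04],"rot": [0,0,0],"grip": 0.5},
    {"slide": [0,0,-0.03],"rot": [0,0,0],"grip": 0.5},
    {"slide": [0,0,-0.025],"rot": [0,0,0],"grip": 0.5},
    {"slide": [0,0,-0.018],"rot": [0,0,0],"grip": 0.5},
    {"slide": [0,0,0],"rot": [0,0,0],"grip": 0.5},
    {"slide": [0,0,0],"rot": [0,0,0],"grip": 0.3},
    {"slide": [0,0,0],"rot": [0,0,0],"grip": 0.2}
  ],
  "newtons": 20
}}

```text
time: 9.0
ee_pos: [0.4285, 0.2558, 0.0575]
eef_rot: [0.706, 0.708, 0.001, 0.0]
ft_force: [-1.1, -0.7, 0.3]
width: 0.0309
grip_force: 0.0
```

>>> {"name": "arm_command", "arguments": {
  "steps": [
    {"slide": [0,0,0],"rot": [0,0,0],"grip": 0.1},
    {"slide": [0,0,0],"rot": [0,0,0],"grip": 0},
    {"slide": [0,0,0],"rot": [0,0,0],"grip": 0},
    {"slide": [0,0,0],"rot": [0,0,0],"grip": 0},
    {"slide": [0,0,0],"rot": [0,0,0],"grip": 0},
    {"slide": [0,0,0],"rot": [0,0,0],"grip": 0},
    {"slide": [0,0,0],"rot": [0,0,0],"grip": 0},
    {"slide": [0,0,0],"rot": [0,0,0],"grip": 0}
  ]
}}

```text
time: 10.0
ee_pos: [0.4281, 0.2556, 0.0569]
eef_rot: [0.706, 0.708, 0.0, 0.0]
ft_force: [-0.2, -0.4, 5.4]
width: 0.0134
grip_force: 20.0
```

>>> {"name": "arm_command", "arguments": {
  "steps": [
    {"slide": [0,0,0.006],"rot": [0,0,0],"grip": 0},
    {"slide": [0,0,0.012],"rot": [0,0,0],"grip": 0},
    {"slide": [0,0,0.016],"rot": [0,0,0],"grip": 0},
    {"slide": [0,0,0.02],"rot": [0,0,0],"grip": 0},
    {"slide": [0,0,0.02],"rot": [0,0,0],"grip": 0},
    {"slide": [0,0,0.02],"rot": [0,0,0],"grip": 0},
    {"slide": [0,0,0.006],"rot": [0,0,0],"grip": 0},
    {"slide": [0,0,0],"rot": [0,0,0],"grip": 0}
  ]
}}

```text
time: 11.0
ee_pos: [0.428, 0.2555, 0.1569]
eef_rot: [0.706, 0.708, 0.0, 0.0]
ft_force: [-0.9, -0.6, -0.8]
width: 0.0137
grip_force: 20.0
```

Run:
```python
from h import *
from scipy.spatial.transform import Rotation as R
a=snap('scene','s3');b=snap('top','t3')
s=sensors.read_state();print(s['time'],s['ee_pos'],s['width'],s['grip_force'],s['ft_force'])
e=np.array(s['ee_pos']);print('pred tip px', proj(a,e+[0,0,-.041]),'end',proj(a,e+[0,0,.063]))
u,v=proj(a,e+[0,0,-.02])[0].astype(int)
cv2.imwrite('pics/c3.png',cv2.resize(a['pixels'][v-45:v+45,u-60:u+60],(800,600),interpolation=cv2.INTER_CUBIC)[:,:,::-1]);print(u-60,v-45)
```

```text
11.1 [0.42758132 0.25523809 0.15600951] 0.013359083430164892 19.999827027786523 [-0.52529276  0.37613211  0.10072108]
pred tip px [[383.02663156 182.02838997]] end [[391.80036073 148.5420602 ]]
324 130
```

View pics/c3.png

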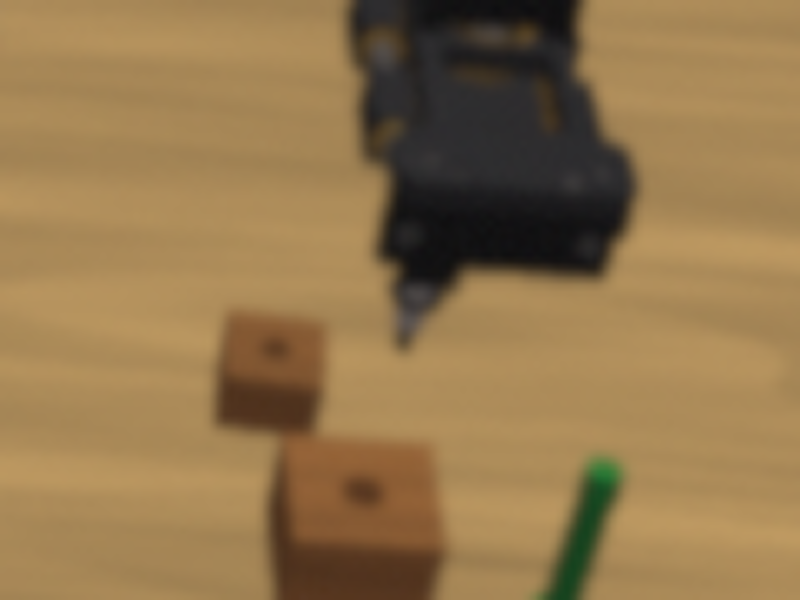

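The rest is empty, and the nib shows at scene pixel (384,182) where (383,182) was predicted, so the stylus is held straight. Next I move to hover about 25 mm above the target with a 15° tilt.

>>> {"name": "arm_command", "arguments": {
  "steps": [
    {"slide": [0.008,-0.022,0],"rot": [0,0,0],"grip": 0},
    {"slide": [0.015,-0.043,0],"rot": [-0.05,-3,0],"grip": 0},
    {"slide": [0.015,-0.043,0],"rot": [-0.05,-3,0],"grip": 0},
    {"slide": [0.015,-0.043,0],"rot": [-0.05,-3,0],"grip": 0},
    {"slide": [0.015,-0.043,-0.005],"rot": [-0.05,-3,0],"grip": 0},
    {"slide": [0.012,-0.033,-0.012],"rot": [-0.05,-3,0],"grip": 0},
    {"slide": [0.005,-0.01,-0.018],"rot": [-0.06,0,0],"grip": 0},
    {"slide": [0,0,0],"rot": [0,0,0],"grip": 0}
  ]
}}

```text
time: 12.1
ee_pos: [0.5116, 0.0178, 0.1197]
eef_rot: [0.701, 0.702, 0.089, 0.093]
ft_force: [0.4, 0.0, 0.1]
width: 0.0134
grip_force: 20.0
```

```bash
cat > chk.py <<'E'
import sys
from h import *
from scipy.spatial.transform import Rotation as R
np.set_printoptions(precision=4,suppress=True)
t=sys.argv[1];view=len(sys.argv)>2
a=snap('scene','s'+t);b=snap('top','t'+t)
s=sensors.read_state();e=np.array(s['ee_pos']);M=R.from_quat(s['eef_rot']).as_matrix();d=M[:,2]
print(s['time'],e,'d',d,'w',s['width'],'F',np.array(s['ft_force']),'Fn',-np.dot(s['ft_force'],d))
T=np.array([.530,.018,.0562]);n=np.array([-.2587,.0054,.966])
tip=e+.0419*d;r=tip-T;h=r@n;print('tip',tip,'height',h,'inplane',r-h*n,'tilt err deg',np.degrees(np.arccos(-d@n)))
print('px tip',proj(a,tip),proj(b,tip),'px target',proj(a,T),proj(b,T))
if view:
    c=[]
    for p in(a,b):
        u,v=proj(p,T)[0].astype(int);c.append(cv2.resize(p['pixels'][v-30:v+30,u-20:u+20],(400,600),interpolation=cv2.INTER_CUBIC));print(u-20,v-30)
    cv2.imwrite(f'pics/c{t}.png',np.hstack(c)[:,:,::-1])
E
python3 chk.py 4 v
```

```text
12.2 [0.5127 0.0193 0.1215] d [ 0.2581 -0.0046 -0.9661] w 0.013240181472589091 F [0.0298 0.066  0.0218] Fn 0.013647626675422093
tip [0.5235 0.0191 0.0811] height 0.025713755652300878 inplane [0.0001 0.001  0.    ] tilt err deg nan
px tip [[283.3385 211.8396]] [[228.5971 187.1074]] px target [[282.2049 220.9256]] [[229.9041 186.2037]]
262 190
209 156chk.py:10: RuntimeWarning: invalid value encountered in arccos
  tip=e+.0419*d;r=tip-T;h=r@n;print('tip',tip,'height',h,'inplane',r-h*n,'tilt err deg',np.degrees(np.arccos(-d@n)))
```

View pics/c4.png

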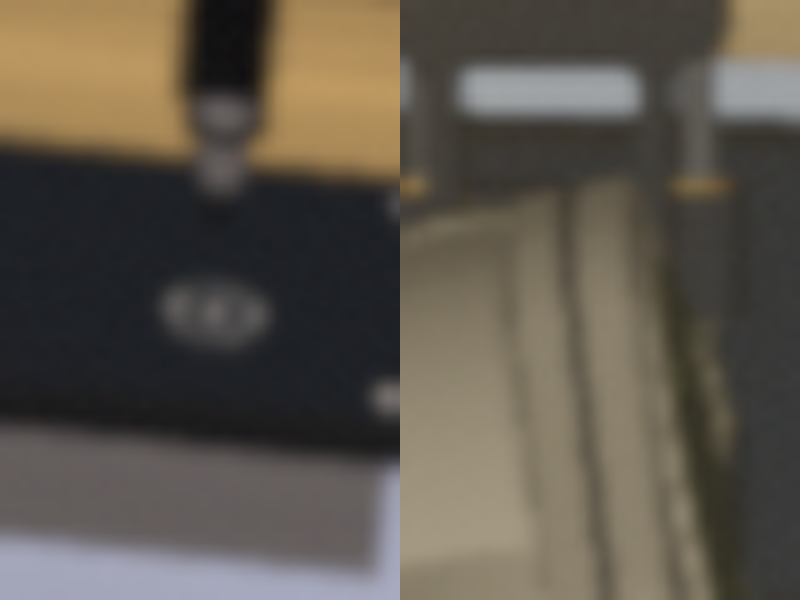

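The nib sits at scene pixel (283.8,211.2), over the ringed cross at (283.5,221.3). In-plane agreement is about 1 mm. I approach along the screen normal and then press gently.

>>> {"name": "arm_command", "arguments": {
  "steps": [
    {"slide": [0.0013,0,-0.0048],"rot": [0,0,0],"grip": 0},
    {"slide": [0.0013,0,-0.0048],"rot": [0,0,0],"grip": 0},
    {"slide": [0.0013,0,-0.0048],"rot": [0,0,0],"grip": 0},
    {"slide": [0.0008,0,-0.0029],"rot": [0,0,0],"grip": 0},
    {"slide": [0.0005,0,-0.0019],"rot": [0,0,0],"grip": 0},
    {"slide": [0,0,0],"rot": [0,0,0],"grip": 0},
    {"slide": [0,0,0],"rot": [0,0,0],"grip": 0},
    {"slide": [0,0,0],"rot": [0,0,0],"grip": 0}
  ]
}}

```text
time: 13.2
ee_pos: [0.5182, 0.0185, 0.1025]
eef_rot: [0.7, 0.702, 0.09, 0.095]
ft_force: [-0.4, -0.2, -0.7]
width: 0.0138
grip_force: 20.0
```

```bash
python3 chk.py 5 2>/dev/null; python3 chk.py 5b 2>/dev/null|head -1
```

```text
13.3 [0.5181 0.0184 0.1025] d [ 0.2591 -0.0054 -0.9658] w 0.013540819369976377 F [ 0.0459  0.0898 -0.2532] Fn -0.25596122104823293
tip [0.529  0.0182 0.062 ] height 0.005884806351598423 inplane [0.0005 0.0002 0.0001] tilt err deg nan
px tip [[282.4365 218.9735]] [[229.6224 186.1998]] px target [[282.2049 220.9256]] [[229.9041 186.2037]]
13.4 [0.5181 0.0184 0.1025] d [ 0.2591 -0.0054 -0.9658] w 0.013849787305447064 F [ 0.1513  0.1683 -0.4761] Fn -0.4980880239145868
```

>>> {"name": "arm_command", "arguments": {
  "steps": [
    {"slide": [0.0003,0,-0.001],"rot": [0,0,0],"grip": 0},
    {"slide": [0.0003,0,-0.001],"rot": [0,0,0],"grip": 0},
    {"slide": [0.0003,0,-0.001],"rot": [0,0,0],"grip": 0},
    {"slide": [0.0003,0,-0.001],"rot": [0,0,0],"grip": 0},
    {"slide": [0.0003,0,-0.001],"rot": [0,0,0],"grip": 0},
    {"slide": [0.0003,0,-0.001],"rot": [0,0,0],"grip": 0},
    {"slide": [0.0003,0,-0.001],"rot": [0,0,0],"grip": 0},
    {"slide": [0,0,0],"rot": [0,0,0],"grip": 0}
  ]
}}

```text
time: 14.4
ee_pos: [0.5202, 0.0185, 0.0954]
eef_rot: [0.7, 0.702, 0.09, 0.094]
ft_force: [-0.3, 0.4, 0.4]
width: 0.0136
grip_force: 20.0
```

```bash
python3 chk.py 6 2>/dev/null; python3 chk.py 6b 2>/dev/null|head -1;python3 chk.py 6c 2>/dev/null|head -1
```

```text
14.5 [0.5202 0.0185 0.0954] d [ 0.2589 -0.0053 -0.9659] w 0.013146748398003692 F [-0.1791 -0.2821  0.3324] Fn 0.36593443512540663
tip [0.531  0.0182 0.0549] height -0.001494733313558632 inplane [0.0007 0.0002 0.0002] tilt err deg nan
px tip [[282.2476 221.6099]] [[229.8536 185.8701]] px target [[282.2049 220.9256]] [[229.9041 186.2037]]
14.6 [0.5202 0.0185 0.0954] d [ 0.2589 -0.0053 -0.9659] w 0.013622498475037539 F [-0.4694  0.4569  1.0278] Fn 1.1167048823394348
14.7 [0.5202 0.0184 0.0954] d [ 0.2589 -0.0054 -0.9659] w 0.013417435578769878 F [-0.5284 -0.0312  0.1434] Fn 0.275168928328688
```

>>> {"name": "arm_command", "arguments": {
  "steps": [
    {"slide": [0.0003,0,-0.001],"rot": [0,0,0],"grip": 0},
    {"slide": [0.0003,0,-0.001],"rot": [0,0,0],"grip": 0},
    {"slide": [0.0002,0,-0.001],"rot": [0,0,0],"grip": 0},
    {"slide": [0,0,0],"rot": [0,0,0],"grip": 0},
    {"slide": [0,0,0],"rot": [0,0,0],"grip": 0},
    {"slide": [0,0,0],"rot": [0,0,0],"grip": 0},
    {"slide": [0,0,0],"rot": [0,0,0],"grip": 0},
    {"slide": [0,0,0],"rot": [0,0,0],"grip": 0}
  ]
}}

```text
time: 15.7
ee_pos: [0.521, 0.0185, 0.0924]
eef_rot: [0.7, 0.702, 0.09, 0.094]
ft_force: [-0.6, -0.3, 0.9]
width: 0.0134
grip_force: 20.0
```

```bash
cat > avg.py <<'E'
from h import *
F=[]
for i in range(16): eyes.camera('top');F.append(sensors.read_state()['ft_force'])
F=np.array(F);f=F@[-.259,.005,.966];s=sensors.read_state();print(s['time'],s['ee_pos'],F.mean(0),f.mean(),f.std()/4,s['grip_force'])
E
python3 avg.py; python3 chk.py 7 v 2>/dev/null
```

```text
16.5 [0.52099196 0.01847042 0.09237686] [-0.43925909  0.03211211  1.04124753] 1.1197737822018938 0.1405484847466619 20.000018652062863
16.6 [0.521  0.0184 0.0924] d [ 0.2589 -0.0053 -0.9659] w 0.01350409558967676 F [-0.7997  0.0499  1.5974] Fn 1.7502819322762373
tip [0.5319 0.0182 0.0519] height -0.004620970954188209 inplane [0.0007 0.0002 0.0002] tilt err deg nan
px tip [[282.16   222.7088]] [[229.96   185.7544]] px target [[282.2049 220.9256]] [[229.9041 186.2037]]
262 190
209 156
```

View pics/c7.png

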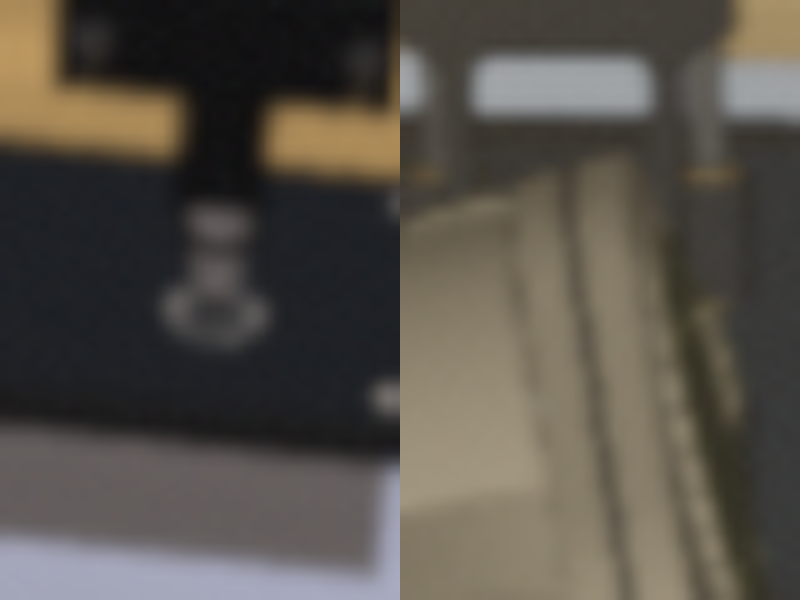

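The nib stands within the ring at scene pixel (283.5,221), pressing with about 1.1 N. I push about 2 mm further to reach half travel.

>>> {"name": "arm_command", "arguments": {
  "steps": [
    {"slide": [0.0003,0,-0.001],"rot": [0,0,0],"grip": 0},
    {"slide": [0.0003,0,-0.001],"rot": [0,0,0],"grip": 0},
    {"slide": [0,0,0],"rot": [0,0,0],"grip": 0},
    {"slide": [0,0,0],"rot": [0,0,0],"grip": 0},
    {"slide": [0,0,0],"rot": [0,0,0],"grip": 0},
    {"slide": [0,0,0],"rot": [0,0,0],"grip": 0},
    {"slide": [0,0,0],"rot": [0,0,0],"grip": 0},
    {"slide": [0,0,0],"rot": [0,0,0],"grip": 0}
  ]
}}

```text
time: 17.6
ee_pos: [0.5216, 0.0185, 0.0904]
eef_rot: [0.7, 0.702, 0.09, 0.094]
ft_force: [0.4, 0.2, 1.4]
width: 0.013
grip_force: 20.0
```

```bash
python3 avg.py
```

```text
18.4 [0.52162461 0.0184828  0.09040486] [-0.90174477 -0.13708434  1.61553168] 1.7934700750596921 0.11268495591558465 19.99999319203198
```

The force is 1.8 N, which is half travel, and it is steady. I'm handing in.

```bash
python3 -c "
from bench import order;print(order.close_job())"
```

```text
the job is handed in; nothing more can be done
None
```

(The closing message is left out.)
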